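Clear the serving spoon and lid the pot

TASK

Take the serving spoon off the top of the pot and lay it flat in the pulled-out tray of the cutlery caddy, then take the lid from its sloping rest and lower it gently, not dropped, onto the pot, so that it sits fully down and its bar handle lines up with the pot's two side handles. The pot must stay standing on the middle of its trivet, and the bowls and the pepper mill must be left alone.

Things in the scene. Friction and masses are not known exactly. Their poses are not given: they have to be found in the camera images.
- pot: Small open aluminium pot, loose, 0.65 kg, standing on the trivet: 140 mm outer diameter at the rim, 75 mm high, wall 4 mm (mouth 132 mm across). Origin: centre of its underside; z up its axis. Two loop side handles at +y and -y, 196 mm over both, their bars 56 mm above the underside.
- pot_rim (a point): Centre of the pot's mouth, in the plane of the rim, 75 mm above the pot's underside. Axes as the pot's.
- trivet: Round flat orange hard-silicone trivet, fixed, 180 mm diameter, 8 mm thick, on the table under the pot. Origin: centre of its underside.
- spoon: Stainless serving spoon, loose, 197 mm long, lying across the pot's rim. Origin: underside plane, near mid-length; x towards its head, z up. Flat handle 14 mm wide, 4 mm thick; from x = -20 to +45 mm it is arched, its mid-thickness at z = 12 mm: grip there, across y. Flat tail 18 mm wide, x = -50 to -100 mm, underside z = 0. Round head 50 mm across, 14 mm deep, centred at x = +72 mm, bottom z = 0.
- spoon_head (a point): Middle of the spoon's head, x = +72 mm, 3 mm above its underside.
- spoon_tail (a point): Point near the tail end of the spoon's handle, x = -90 mm (10 mm from the end), 3 mm above its underside.
- lid: The pot's aluminium lid, loose, 148 mm diameter, 4 mm thick, face up on the sloping rest, tilted 30 degrees. Origin: centre of the plate's underside (lies on the pot's rim); z out of its top. Below, a round step 125 mm across, 6 mm deep, enters the mouth. On top a straight black bar handle along y, 70 x 16 (x) x 14 mm tall, middle at z = 30 mm, on legs at y = +-27 mm.
- lid_grip (a point): Middle of the lid's bar handle, 30 mm above the lid's origin. Axes as the lid's.
- stand: Fixed wooden sloping rest that holds the lid: 150 mm wide, 165 mm long board raised 30 degrees, its face to the stand's -x side and up, the lower edge at -x; two pegs near the lower edge, 22 mm tall, stop the lid from sliding. Its face is 109 mm above the table under the lid's centre, 150 mm at the back. Origin: on the table under the middle of its base.
- caddy: Fixed plastic cutlery caddy with its tray pulled out towards -x. Origin: underside of the open tray's middle. The open tray is 250 mm long (x) and 100 mm wide (y) outside, 40 mm high, walls and floor 4 mm, empty inside (242 by 92 mm). Its housing, 116 mm wide and 60 mm high, stands behind it from x = +125 to +205 mm.
- caddy_floor (a point): Middle of the open tray's inner floor, 4 mm above the table. Axes as the caddy's.
- bowl_a: Green ceramic bowl, 124 mm across, 55 mm high, a bystander. Origin: centre of its underside.
- bowl_b: Second green ceramic bowl, the same, a bystander. Origin: centre of its underside.
- mill: Turned wooden pepper mill, 54 mm across, 130 mm high, a bystander. Origin: centre of its underside.
There are look-alikes about, which are no part of the job. Leave any blue or brown look-alike of the lid alone.

How it is judged (in metres and radians):
On the way, in this order (a step that is already met when the one before it is completed fails the run):
1. the spoon lies flat in the open tray of the caddy (x of spoon_head in the frame of caddy between -0.122 and 0.122 m and x of spoon_tail in the frame of caddy between -0.122 and 0.122 m and y of spoon_head in the frame of caddy between -0.047 and 0.047 m and z of spoon_head in the frame of caddy between 0 and 0.028 m and y of spoon_tail in the frame of caddy between -0.047 and 0.047 m and z of spoon_tail in the frame of caddy between 0 and 0.028 m), for 0.2 s.
2. the lid sits fully down on the pot, its bar in line with the pot's handles (horizontal distance between lid and pot_rim below 0.006 m and z of lid in the frame of pot between 0.072 and 0.0785 m and angle between lid's own z axis and vertical below 0.05 rad and angle between the y axis of lid and the y axis of pot, either way round below 0.2 rad), for 0.2 s.
At the end, for the whole second after the job is handed in: Spoon flat inside the open tray; lid on the pot's rim, centred within 6 mm, no more than 3.5 mm above the rim, tilted under 0.05 rad, bar within 0.2 rad of the line through the pot's handles; pot upright on the trivet, within 25 mm of its middle; all at rest and released (all of step 1 and all of step 2 and angle between pot's own z axis and vertical below 0.04 rad and horizontal distance between pot and trivet below 0.025 m and z of pot in the frame of trivet below 0.012 m and linear speed of each of lid, spoon, pot below 0.02 m/s); the robot touches nothing.
It fails at once if a bowl or the pepper mill was shifted more than 25 mm or tipped (distance of any of bowl_a, bowl_b, mill from where it was at the start of the episode above 0.025 m or angle between any of bowl_a, bowl_b, mill's own z axis and vertical above 0.3 rad).
It fails at once if the pot was tipped, or the lid hit it harder than 45 N (angle between pot's own z axis and vertical above 0.25 rad or contact force between lid and pot above 45 N).
It fails at once if the lid was dropped onto the pot (it fell onto the rim faster than 0.5 m/s) (horizontal distance between lid and pot_rim below 0.05 m and z of lid in the frame of pot below 0.095 m and linear speed of lid above 0.5 m/s).
It also fails if it takes over 62 s, if anything falls off the work surface, if the arm or the gripper's body presses on something with over 40 N, if the wrist force passes 120 N, or if a joint passes its speed limit or range.

ROBOT

A 6-joint arm with a two-finger parallel gripper is mounted at the origin on the work surface. World frame = base frame: x ahead of the robot, y to its left, z up, the work surface at z = 0. Lengths are in m, angles in degrees, forces in N, time in s.
With the tool pointing down it reaches from about 0.25 to 0.85 m from the base axis. Payload 12.5 kg.
Tool frame: the origin (TCP) lies at the very end of the fingers, on their centre line; the grasp point (between the pads) lies bot.grasp_offset behind it (bot.grasp_offset is the distance from the TCP to the grasp point, in m); z points along the fingers, y is the line along which they close (so a half turn about z gives the same grasp; the last joint's range is limited). The gripper opens to 93 mm and grips with 3 to 60 N. Pads are 15 mm wide; open, the fingers measure 128 mm over their backs; the gripper's body (75 mm by 188 mm) begins 65 mm behind the grasp point.
Start: joints at [69.122, 20.094, 94.641, -0, 65.266, -4.847], TCP at [0.152, 0.529, 0.219] pointing down, gripper open.
Joint ranges: [-157.81, 157.81], [-45, 120.19], [0.68, 151.7], [-89.99, 269.99], [4.06, 180], [-164.3, 164.3]. Speed limits (degrees/s): [127.2, 127.2, 159.86, 180, 180, 180].

INTERFACE

Orientations are given as [roll, pitch, yaw] about the fixed x, y, z axes, in that order (R = Rz(yaw) Ry(pitch) Rx(roll)).
In Python, from rig import bot gives the robot as it stands.
- The arm moves only by the tool move_arm, never from a script. Its argument "rows" is a list that holds one entry, the list of rows, each a list of 6 numbers: the shift along the tool's x, y, z in m, then the turn, a rotation vector about the tool's x, y, z in degrees. A call has 1 to 12 rows; each row shifts and turns the commanded pose from where the row before left it, along the tool's axes as they then stand; what a row does not reach is not made up. A row lasts 1/12 s, in which the tool goes at most 41.7 mm and 7.16 degrees, less where a joint would pass 70% of its speed; a pose out of reach is approached as far as the arm can. A call with a gripper value outside its range is refused whole. "hand" is the closure, from 0 (fully open) to 1 (shut), set as the call begins (left out, the last holds). The fingers move at their own pace and stop on an object; "newtons" is the grip in N (left out, the last holds). Time passes only in rows, so rows that do not move let the fingers close. It gives the time, the measured TCP pose, the force and the opening at its end, in the units of the state.
- bot.get_obs(): the state, without advancing time (a new reading comes with each control period).
- bot.capture(name): name is "scene" or "top" or "wrist"; returns a dict with "pixels" (384x512x3 uint8, red, green, blue), "fx", "fy", "cx", "cy" (pixels), "distortion" ([k1, k2, p1, p2, k3] as OpenCV has them; the pictures are not rectified), "rvec" (rotation vector, rad) and "tvec" (3), from world to camera coordinates, as OpenCV has them. Camera axes: x right, y down, z forward; pixel columns grow to the right and rows downward; lengths in m; the calibration is good to about 2 mm. A picture is of the moment at which its call begins. There is no depth.
- bot.job_done(): hands the job in, once; it reports no verdict.
The state is a dict: "t": time; "qpos": joint angles; "dq": joint speeds; "effort": joint torques, N m; "tool_pos": TCP position; "eef_rot": TCP orientation; "ft_force": force on the tool from outside, world axes, zero at the start; "torque": the same for the moment, N m; "gripper_width": finger opening in m.
Only numpy, scipy, OpenCV 4.12 (cv2) and the standard library are available. Lean on these libraries where they do the work, as an engineer would, in place of code of your own. Each camera call takes 0.05 s, during which the arm holds its last target. There are 200 camera calls.

## Working session

There is one attempt and no reset: what is moved stays moved. The work goes in short steps, Python scripts to look and compute and a tool call to move; the robot and the scene stay as the last step left them, time stands still between calls to the robot, and variables do not carry over. Pictures are saved under pics/ and viewed, on a budget of 10 in all, crops included, one or two more only if the job needs it, and the job is handed in when it is done.

Besides the shell and the picture viewer there is one more tool, called as name(argument=value, ...) on one line, values as JSON. move_arm: Moves the arm, as the interface text tells. Its arguments: {"type":"object","properties":{"rows":{"type":"array"},"hand":{"type":"number"},"newtons":{"type":"number"}},"required":["rows"]}

```bash
ls; mkdir -p pics; cat > h.py <<'E'
import numpy as np,cv2
from rig import bot
from scipy.spatial.transform import Rotation as R
def cap(n,f=None):
    c=bot.capture(n); c['K']=np.array([[c['fx'],0,c['cx']],[0,c['fy'],c['cy']],[0,0,1]]);c['D']=np.array(c['distortion'],float)
    c['R']=cv2.Rodrigues(np.array(c['rvec'],float))[0]; c['t']=np.array(c['tvec'],float)
    c['bgr']=cv2.cvtColor(np.asarray(c['pixels'],np.uint8),cv2.COLOR_RGB2BGR)
    c['hsv']=cv2.cvtColor(c['bgr'],cv2.COLOR_BGR2HSV)
    if f: cv2.imwrite('pics/'+f,c['bgr'])
    return c
def ray(c,uv):
    p=cv2.undistortPoints(np.array(uv,float).reshape(-1,1,2),c['K'],c['D']).reshape(-1,2)
    return -c['R'].T@c['t'], np.c_[p,np.ones(len(p))]@c['R']
def onz(c,uv,z):
    o,d=ray(c,uv); return o+d*((z-o[2])/d[:,2])[:,None]
def proj(c,P):
    return cv2.projectPoints(np.array(P,float).reshape(-1,3),np.array(c['rvec'],float),c['t'],c['K'],c['D'])[0].reshape(-1,2)
def tri(c1,u1,c2,u2):
    o1,d1=ray(c1,u1);o2,d2=ray(c2,u2);out=[]
    for a,b in zip(d1,d2):
        s=np.linalg.lstsq(np.c_[a,-b],o2-o1,rcond=None)[0]
        out.append(np.r_[(o1+s[0]*a+o2+s[1]*b)/2,np.linalg.norm(o1+s[0]*a-o2-s[1]*b)])
    return np.array(out)
E
python3 - <<'E'
from h import *
a=cap('top','top0.png');b=cap('scene','sc0.png')
for c in(a,b):print(-c['R'].T@c['t'],c['fx'])
o=bot.get_obs();print(o,bot.grasp_offset)
E
```

```text
pics
[0.43316291 0.07970394 1.10489094] 368.63179050147386
[1.12613743 0.70598418 1.18339094] 444.92794523949925
{'t': 0.1, 'qpos': array([ 6.91198642e+01,  2.01212396e+01,  9.46704875e+01,  1.26999067e-03,
        6.52642781e+01, -4.84549356e+00]), 'dq': array([ 0.02975828,  0.01697765, -0.17202621, -0.04354765,  0.010244  ,
       -0.11856414]), 'effort': array([ 9.99467957e-04, -4.98031640e+01, -2.85705775e+01,  6.99343253e-02,
        2.39014893e-02, -4.20165475e-05]), 'tool_pos': array([0.15177392, 0.52835236, 0.21817391]), 'eef_rot': array([-1.79944292e+02, -5.87952973e-03,  1.63964823e+02]), 'ft_force': array([-0.32335465,  0.32121885, -0.24053   ]), 'torque': array([-0.04282936, -0.01023531,  0.02455738]), 'gripper_width': 0.09329114497931708} 0.0188
```

View pics/top0.png

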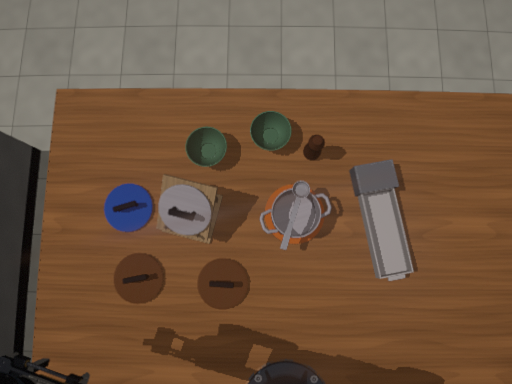

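View pics/sc0.png

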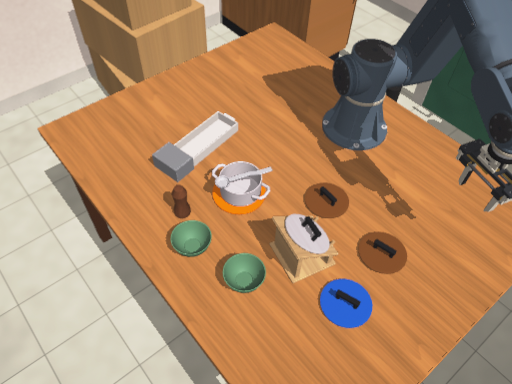

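The top view shows the pot at about (296,212), with the spoon from (302,188) to (286,247). The caddy tray runs from (378,195) to (395,275), the real lid is on its rest at (185,210), and the blue and brown lids are decoys. I'll enlarge the region.

```bash
python3 - <<'E'
from h import *
a=cv2.imread('pics/top0.png')[150:290,150:420]
cv2.imwrite('pics/crop0.png',cv2.resize(a,None,fx=2.96,fy=2.96,interpolation=cv2.INTER_CUBIC))
E
```

```text
(no output)
```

View pics/crop0.png

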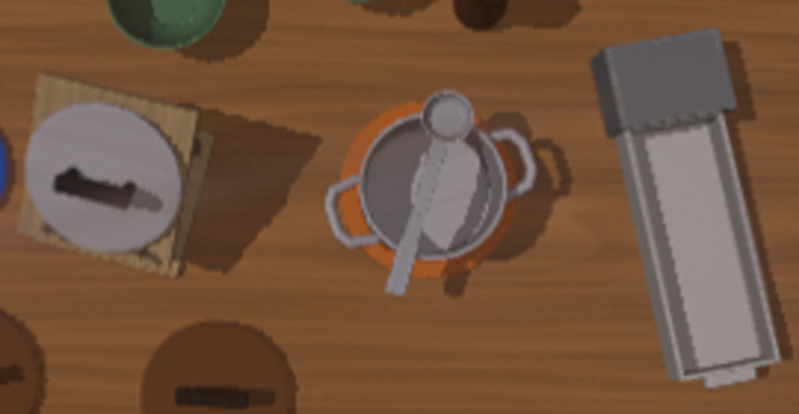

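```bash
python3 - <<'E'
from h import *
a=cap('top')
p=lambda *q:[[x/2.96+150-.33,y/2.96+150-.33] for x,y in q]
def yaw(v):return np.degrees(np.arctan2(v[1],v[0]))
np.set_printoptions(precision=4,suppress=True)
s=onz(a,p((447,117),(396,293)),.09);print('spoon head,tailend',s,yaw(s[0]-s[1]),np.linalg.norm(s[0]-s[1]))
r=onz(a,p((433,187),(360,187),(506,187)),.083);print('rim',r)
h=onz(a,p((335,225),(530,163)),.064);print('handles',h,h.mean(0),yaw(h[0]-h[1])-90)
t=onz(a,p((617,135),(722,118),(775,360),(680,380)),.04);print('tray',t,t.mean(0),yaw(t[0]-t[3]),yaw(t[1]-t[2]),np.linalg.norm(t[0]-t[3]))
m=cv2.inRange(a['hsv'],(5,180,120),(14,255,255))
# trivet contour
n,l,st,_=cv2.connectedComponentsWithStats(m)
l_=onz(a,p((60,182),(130,195)),.145);print('bar',l_,l_.mean(0),yaw(l_[0]-l_[1])-90)
print('lidc',onz(a,p((103,177)),.12))
b=onz(a,p((42,75),(197,110)),.15);print('back',b,yaw(b[0]-b[1])-90)
E
```

```text
spoon head,tailend [[ 0.6089 -0.0334  0.09  ]
 [ 0.4438  0.0144  0.09  ]] -16.125987548993184 0.17187517685716128
rim [[ 0.5432 -0.0206  0.083 ]
 [ 0.5424  0.048   0.083 ]
 [ 0.544  -0.0894  0.083 ]]
handles [[ 0.5077  0.071   0.064 ]
 [ 0.5695 -0.1159  0.064 ]] [ 0.5386 -0.0225  0.064 ] 18.273236401487992
tray [[ 0.6015 -0.2072  0.04  ]
 [ 0.6198 -0.3129  0.04  ]
 [ 0.3833 -0.3556  0.04  ]
 [ 0.3639 -0.2623  0.04  ]] [ 0.4921 -0.2845  0.04  ] 13.041086928125894 10.23407328939256 0.24386264747919023
bar [[0.537  0.3166 0.145 ]
 [0.5262 0.2535 0.145 ]] [0.5316 0.2851 0.145 ] -9.709655147481186
lidc [[0.5448 0.2834 0.12  ]]
back [[0.6329 0.3363 0.15  ]
 [0.6024 0.1956 0.15  ]] -12.220377358040523
```

move_arm(rows=[[[-0.0267,-0.0207,0,0,0,0],[-0.0267,-0.0207,0,0,0,0],[-0.0267,-0.0207,0,0,0,0],[-0.0267,-0.0207,0,0,0,0],[-0.0267,-0.0207,0,0,0,0],[-0.0267,-0.0207,0,0,0,0],[-0.0267,-0.0207,0,0,0,0],[-0.0267,-0.0207,0,0,0,0],[-0.0267,-0.0207,0,0,0,0],[-0.0267,-0.0207,0,0,0,0],[-0.0267,-0.0207,0,0,0,0],[-0.0267,-0.0207,0,0,0,0]]], hand=0.5)

```text
t: 1.15
tool_pos: [0.3918, 0.1998, 0.2186]
eef_rot: [180.0, -0.0, 164.0]
ft_force: [0.4, 0.9, 0.0]
gripper_width: 0.047
```

move_arm(rows=[[[-0.0267,-0.0207,0,0,0,0],[-0.0267,-0.0207,0,0,0,0],[-0.0267,-0.0207,0,0,0,0],[-0.0267,-0.0207,0,0,0,0],[-0.0267,-0.0207,0,0,0,0],[-0.0267,-0.0207,0,0,0,0],[-0.0267,-0.0207,0,0,0,0],[-0.0267,-0.0207,0,0,0,0],[0,0,0,0,0,0],[0,0,0,0,0,0],[0,0,0,0,0,0]]])

```text
t: 2.07
tool_pos: [0.5502, -0.0164, 0.2183]
eef_rot: [180.0, -0.1, 164.0]
ft_force: [0.3, 0.2, -0.6]
gripper_width: 0.0465
```

```bash
cat >> h.py <<'E'
def pose():
    o=bot.get_obs(); return np.array(o['tool_pos']),R.from_euler('xyz',o['eef_rot'],degrees=True)
def to(pos,rot=None,n=1):
    p,q=pose(); d=q.inv().apply(np.array(pos)-p)
    w=(q.inv()*rot).as_rotvec(degrees=True) if rot is not None else np.zeros(3)
    print('tool shift',d.round(4),'turn',w.round(2),'per row',(d/n).round(4),(w/n).round(2))
E
python3 - <<'E'
from h import *
c=cap('wrist','w1.png');p,q=pose();print(p,q.as_euler('xyz',degrees=True),bot.get_obs()['gripper_width'])
print(proj(c,[[.5513,-.0167,.095],[.6089,-.0334,.09],[.4438,.0144,.087],[.5424,-.0205,.083]]))
E
```

```text
[ 0.55014399 -0.01601871  0.21845365] [ 1.79998690e+02 -4.47194414e-02  1.63999102e+02] 0.04642408282843729
[[260.32475628 189.47416633]
 [260.27661216 243.33969854]
 [260.3585881   69.48291878]
 [254.36299423 179.62927159]]
```

View pics/w1.png

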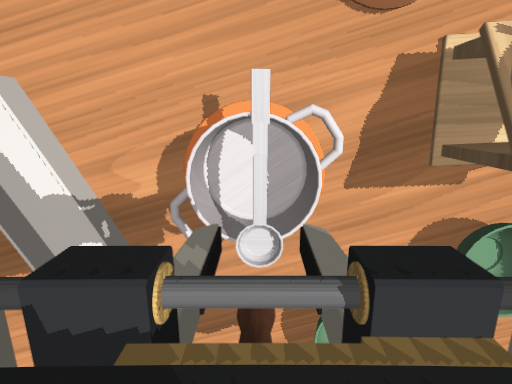

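The spoon head is at (260,245) and the tail end at (261,70), both matching my predictions. The fingers straddle the handle, so I'll go down.

move_arm(rows=[[[0,0,0.022,0,0,0],[0,0,0.022,0,0,0],[0,0,0.022,0,0,0],[0,0,0.022,0,0,0],[0,0,0.022,0,0,0],[0,0,0.014,0,0,0],[0,0,0.007,0,0,0],[0,0,0,0,0,0],[0,0,0,0,0,0]]])

```text
t: 2.87
tool_pos: [0.5508, -0.0162, 0.0883]
eef_rot: [180.0, 0.0, 164.0]
ft_force: [-0.0, 1.0, 0.2]
gripper_width: 0.0466
```

move_arm(rows=[[[0,0,0,0,0,0],[0,0,0,0,0,0],[0,0,0,0,0,0],[0,0,0,0,0,0],[0,0,0,0,0,0],[0,0,0,0,0,0],[0,0,0,0,0,0],[0,0,0,0,0,0]]], hand=1, newtons=25)

```text
t: 3.53
tool_pos: [0.5509, -0.0168, 0.0878]
eef_rot: [180.0, 0.0, 164.0]
ft_force: [-0.8, -0.2, 2.2]
gripper_width: 0.0133
```

move_arm(rows=[[[0,0,-0.01,0,0,0],[0,0,-0.02,0,0,0],[0,0,-0.03,0,0,0],[0,0,-0.03,0,0,0],[0,0,-0.02,0,0,0],[0,0,0,0,0,0],[0,0,0,0,0,0],[0,0,0,0,0,0]]])

```text
t: 4.2
tool_pos: [0.5501, -0.0167, 0.1967]
eef_rot: [-180.0, -0.1, 164.0]
ft_force: [-0.7, -0.6, -1.2]
gripper_width: 0.013
```

```bash
python3 - <<'E'
from h import *
c=cap('wrist','w2.png')
to([.504,-.282,.12],R.from_euler('xyz',[180,0,191.6],degrees=True),12)
E
```

```text
tool shift [-0.0292 -0.2677  0.0764] turn [ 1.000e-02 -1.300e-01 -2.763e+01] per row [-0.0024 -0.0223  0.0064] [ 0.   -0.01 -2.3 ]
```

View pics/w2.png

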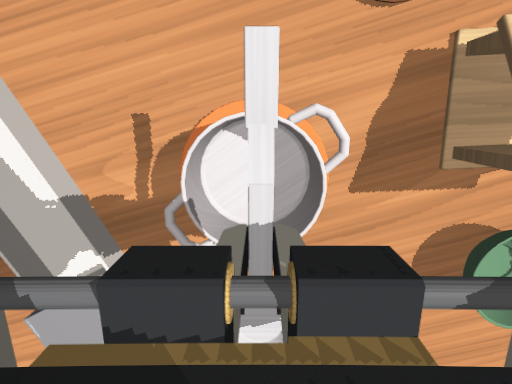

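The spoon is gripped and clear of the pot, with its tail end at (262,27). The pot hasn't moved.

move_arm(rows=[[[-0.0029,-0.0268,0,0,0,0],[-0.0029,-0.0268,0,0,0,0],[-0.0029,-0.0268,0,0,0,0],[-0.0029,-0.0268,0,0,0,0],[-0.0029,-0.0268,0,0,0,0],[-0.0029,-0.0268,0,0,0,0],[-0.0029,-0.0268,0,0,0,0],[-0.0029,-0.0268,0,0,0,0],[-0.0029,-0.0268,0,0,0,0],[-0.0029,-0.0268,0,0,0,0]]])

```text
t: 5.08
tool_pos: [0.5037, -0.2833, 0.1962]
eef_rot: [180.0, -0.1, 164.0]
ft_force: [0.5, 0.1, -1.1]
gripper_width: 0.0135
```

move_arm(rows=[[[0,0,0,0,0,-4.6],[0,0,0,0,0,-4.6],[0,0,0,0,0,-4.6],[0,0,0,0,0,-4.6],[0,0,0.02,0,0,-4.6],[0,0,0.02,0,0,-4.6],[0,0,0.02,0,0,0],[0,0,0.02,0,0,0],[0,0,0,0,0,0],[0,0,0,0,0,0],[0,0,0,0,0,0]]])

```text
t: 6.0
tool_pos: [0.5048, -0.2825, 0.1181]
eef_rot: [-180.0, 0.0, -168.4]
ft_force: [-0.5, -0.5, -1.1]
gripper_width: 0.0134
```

```bash
python3 - <<'E'
from h import *
c=cap('wrist','w3.png');p,q=pose()
print(p,q.as_euler('xyz',degrees=True))
print(proj(c,p+q.apply([[.1115,0,.001],[.072,0,.001],[.0615,0,.001]])))
# tray model corners (outer top) with centre .492,-.2845,yaw 11.6
Q=R.from_euler('z',11.6,degrees=True)
print(proj(c,np.array([.492,-.2845,.04])+Q.apply([[-.125,.05,0],[-.125,-.05,0],[0,.05,0],[0,-.05,0]])))
t=cap('top','t3.png')
to([.504,-.282,.012],R.from_euler('xyz',[180,0,191.6],degrees=True))
E
```

```text
[ 0.50505076 -0.28262425  0.11856513] [-1.79953269e+02  4.48391685e-02 -1.68431631e+02]
[[260.44462344  29.14645023]
 [260.53336792 111.32524721]
 [260.55516594 131.33067894]]
[[330.30495004  17.46634648]
 [192.4054405   17.79694992]
 [321.2710599  185.66050225]
 [201.719468   185.88085   ]]
tool shift [0.0011 0.001  0.1067] turn [-0.07  0.07 -0.03] per row [0.0011 0.001  0.1067] [-0.07  0.07 -0.03]
```

View pics/w3.png

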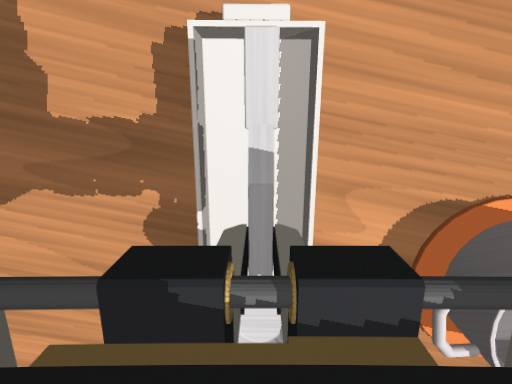

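The tray corners at (189,24) and (325,24) put the spoon centred to about 2 mm, with room at both ends. I'll lower it.

move_arm(rows=[[[-0.002,0,0.02,0,0,0],[0,0,0.02,0,0,0],[0,0,0.02,0,0,0],[0,0,0.02,0,0,0],[0,0,0.015,0,0,0],[0,0,0.005,0,0,0],[0,0,0.005,0,0,0],[0,0,0.002,0,0,0],[0,0,0,0,0,0],[0,0,0,0,0,0]]])

```text
t: 6.93
tool_pos: [0.507, -0.2822, 0.0115]
eef_rot: [-179.9, 0.1, -168.4]
ft_force: [0.6, 0.6, -1.4]
gripper_width: 0.0133
```

move_arm(rows=[[[0,0,0.0015,0,0,0],[0,0,0.001,0,0,0],[0,0,0,0,0,0],[0,0,0,0,0,0]]])

```text
t: 7.27
tool_pos: [0.5069, -0.2822, 0.0088]
eef_rot: [-180.0, 0.0, -168.4]
ft_force: [-0.9, 1.1, 5.9]
gripper_width: 0.0132
```

move_arm(rows=[[[0,0,0,0,0,0],[0,0,0,0,0,0],[0,0,0,0,0,0],[0,0,0,0,0,0],[0,0,0,0,0,0]]], hand=0.68)

```text
t: 7.68
tool_pos: [0.5065, -0.2819, 0.008]
eef_rot: [180.0, -0.0, -168.4]
ft_force: [-0.8, 0.1, 0.1]
gripper_width: 0.0297
```

move_arm(rows=[[[0,0,-0.01,0,0,0],[0,0,-0.02,0,0,0],[0,0,-0.03,0,0,0],[0,0,-0.035,0,0,0],[0,0,-0.035,0,0,0],[0,0,-0.035,0,0,0],[0,0,-0.035,0,0,0],[0,0,0,0,0,0],[0,0,0,0,0,0]]])

```text
t: 8.43
tool_pos: [0.5072, -0.2823, 0.2105]
eef_rot: [-179.8, 0.2, -168.4]
ft_force: [-0.2, -0.3, -0.5]
gripper_width: 0.03
```

```bash
python3 - <<'E'
from h import *
c=cap('wrist');t=cap('top');s=cap('scene')
f=lambda im,x,y,w,h,k:cv2.resize(im[y:y+h,x:x+w],None,fx=k,fy=k,interpolation=cv2.INTER_CUBIC)
L=f(c['bgr'],100,0,300,300,1.0)
T=f(t['bgr'],150,150,200,110,2)
S=f(s['bgr'],150,100,200,190,2)
cv2.imwrite('pics/m4.png',np.hstack([np.vstack([cv2.resize(L,(400,380))]),S]))
cv2.imwrite('pics/t4.png',t['bgr']);cv2.imwrite('pics/s4.png',s['bgr'])
p,q=pose();print(p)
E
```

```text
[ 0.50597845 -0.28151029  0.2069463 ]
```

View pics/m4.png

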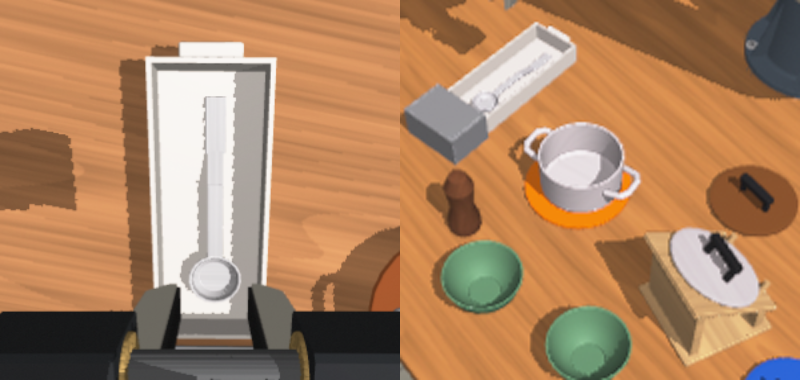

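The spoon lies flat in the tray and the pot is still centred on the trivet. Next I'll work out the hover pose for the lid.

```bash
cat >> h.py <<'E'
def lidrot(psi,tilt):
    z=R.from_euler('yz',[-tilt,psi],degrees=True).as_matrix()  # lid axes: x up-slope
    X,Y,Z=z[:,0],z[:,1],z[:,2]
    return R.from_matrix(np.c_[np.cross(X,-Z),X,-Z])
E
python3 - <<'E'
from h import *
np.set_printoptions(precision=4,suppress=True)
t=cap('top');s=cap('scene')
def bar(c,x0,y0,x1,y1,vm):
    m=np.zeros(c['hsv'].shape[:2],np.uint8);m[y0:y1,x0:x1]=(c['hsv'][y0:y1,x0:x1,2]<vm)*255
    n,l,st,ce=cv2.connectedComponentsWithStats(m);i=1+np.argmax(st[1:,4]);print(st[i],ce[i])
    pts=np.argwhere(l==i)[:,::-1].astype(np.float32);r=cv2.minAreaRect(pts);print(r);return ce[i]
u=bar(t,160,195,215,225,60);v=bar(s,290,212,330,245,60)
print(tri(t,[u],s,[v]))
T=lidrot(-11,30);print(T.as_matrix(),T.as_euler('xyz',degrees=True))
p,q=pose()
g=np.array([.534,.2845,.142]);tcp=g+T.apply([0,0,.0188-.08]);print('tcp',tcp)
to(tcp,R.from_euler('xyz',[180,0,79],degrees=True))
print('tilt',(R.from_euler('xyz',[180,0,79],degrees=True).inv()*T).as_rotvec(degrees=True))
E
```

```text
[169 207  26  10 125] [178.8  212.44]
((181.39410400390625, 212.47645568847656), (25.272401809692383, 7.917962551116943), 12.52880573272705)
[302 217  19  24 143] [311.7552 227.2378]
((310.65380859375, 227.7307586669922), (23.020061492919922, 10.261953353881836), 56.3099365234375)
[[0.5354 0.2916 0.1439 0.0043]]
[[ 0.1908  0.8501  0.4908]
 [ 0.9816 -0.1652 -0.0954]
 [ 0.      0.5    -0.866 ]] [150.   0.  79.]
tcp [0.504  0.2903 0.195 ]
tool shift [-0.1126  0.5607  0.0126] turn [ -0.03  -0.16 112.57] per row [-0.1126  0.5607  0.0126] [ -0.03  -0.16 112.57]
tilt [-30.   0.  -0.]
```

move_arm(rows=[[[-0.0075,0.0374,0,0,0,0],[-0.0075,0.0374,0,0,0,0],[-0.0075,0.0374,0,0,0,0],[-0.0075,0.0374,0,0,0,0],[-0.0075,0.0374,0,0,0,0],[-0.0075,0.0374,0,0,0,0],[-0.0075,0.0374,0,0,0,0],[-0.0075,0.0374,0,0,0,0],[-0.0075,0.0374,0,0,0,0],[-0.0075,0.0374,0,0,0,0],[-0.0075,0.0374,0,0,0,0],[-0.0075,0.0374,0,0,0,0]]], hand=0.4)

```text
t: 9.68
tool_pos: [0.504, 0.1776, 0.2073]
eef_rot: [-180.0, -0.1, -168.4]
ft_force: [0.8, -0.7, 0.8]
gripper_width: 0.0557
```

move_arm(rows=[[[-0.0075,0.0374,0,0,0,0],[-0.0075,0.0374,0,0,0,0],[-0.0075,0.0374,0,0,0,0],[0,0,0,0,0,7],[0,0,0,0,0,7],[0,0,0,0,0,7],[0,0,0,0,0,7],[0,0,0,0,0,7],[0,0,0,0,0,7],[0,0,0,0,0,7],[0,0,0,0,0,7],[0,0,0,0,0,7]]])

```text
t: 10.68
tool_pos: [0.5039, 0.2901, 0.2071]
eef_rot: [-179.9, -0.0, 128.2]
ft_force: [-0.2, 0.3, -0.1]
gripper_width: 0.056
```

move_arm(rows=[[[0,0,0,0,0,7],[0,0,0,0,0,7],[0,0,0,0,0,7],[0,0,0,0,0,7],[0,0,0,0,0,7],[0,0,0,0,0,7],[0,0,0,0,0,7],[0,0,0,-6,0,0],[0,0,0,-6,0,0],[0,0,0,-6,0,0],[0,0,0,-6,0,0],[0,0,0,-6,0,0]]])

```text
t: 11.68
tool_pos: [0.5039, 0.2907, 0.2078]
eef_rot: [149.8, -0.1, 79.7]
ft_force: [0.6, -0.3, 0.8]
gripper_width: 0.0556
```

move_arm(rows=[[[0,0,0,0,0,0],[0,0,0,0,0,0],[0,0,0,0,0,0]]])

```text
t: 11.93
tool_pos: [0.5045, 0.2904, 0.2079]
eef_rot: [150.2, 0.0, 79.6]
ft_force: [-1.1, 0.3, 0.6]
gripper_width: 0.0556
```

```bash
python3 - <<'E'
from h import *
c=cap('wrist','w5.png');p,q=pose();print(p,q.as_euler('xyz',degrees=True),bot.get_obs()['qpos'])
T=lidrot(-11,30);g=np.array([.534,.2875,.142]);L=R.from_matrix(np.c_[T.as_matrix()[:,1],T.as_matrix()[:,0],-T.as_matrix()[:,2]])
print(proj(c,g+L.apply([[0,0,.007],[0,.035,.007],[0,-.035,.007],[0,0,-.026],[-.074,0,-.026],[0,.074,-.026],[0,-.074,-.026]])))
to(g+T.apply([0,0,.0188]),T)
E
```

```text
[0.5048268  0.29027177 0.20815137] [ 1.50151666e+02 -7.96329382e-03  7.95434294e+01] [ 35.01811247  16.82473617 106.78814853 -33.84228815  39.56838461
  68.74253585]
[[249.85912633 202.99454557]
 [249.82362984 159.46435729]
 [249.88329995 243.48939336]
 [251.20934635 192.96288153]
 [169.63415862 192.25692233]
 [251.2281886  108.07624052]
 [251.16636048 267.01233976]]
tool shift [ 0.0025 -0.0076  0.0907] turn [-0.15 -0.28  0.47] per row [ 0.0025 -0.0076  0.0907] [-0.15 -0.28  0.47]
```

View pics/w5.png

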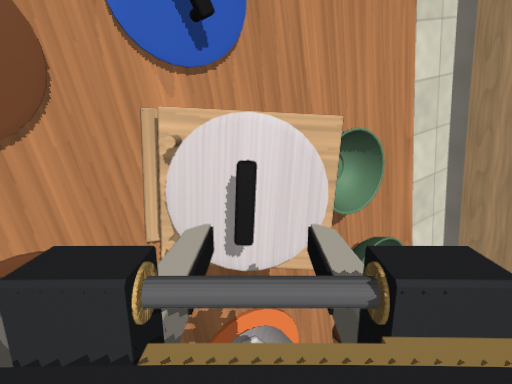

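The lid plate is centred at about (247,191) and the bar at (246,202). The bar is turned about 1.5° clockwise and offset about 11 mm in tool y. I'll descend along the normal.

move_arm(rows=[[[0,-0.0055,0,0,0,1.5],[0,-0.0055,0,0,0,0],[0,0,0.02,0,0,0],[0,0,0.02,0,0,0],[0,0,0.02,0,0,0],[0,0,0.015,0,0,0],[0,0,0.008,0,0,0],[0,0,0.004,0,0,0],[0,0,0,0,0,0],[0,0,0,0,0,0]]])

```text
t: 12.82
tool_pos: [0.5378, 0.2843, 0.1278]
eef_rot: [150.0, -0.8, 78.3]
ft_force: [-0.3, 0.6, -0.4]
gripper_width: 0.0558
```

move_arm(rows=[[[0,0,0,0,0,0],[0,0,0,0,0,0],[0,0,0,0,0,0],[0,0,0,0,0,0],[0,0,0,0,0,0],[0,0,0,0,0,0],[0,0,0,0,0,0],[0,0,0,0,0,0],[0,0,0,0,0,0]]], hand=1, newtons=40)

```text
t: 13.57
tool_pos: [0.5373, 0.2842, 0.1271]
eef_rot: [150.0, -0.7, 78.2]
ft_force: [-6.2, 1.1, 1.6]
gripper_width: 0.0158
```

```bash
python3 - <<'E'
from h import *
c=cap('wrist','w6.png');p,q=pose();print(p,q.as_euler('xyz',degrees=True))
E
```

```text
[0.53727998 0.28422852 0.12711926] [150.04522841  -0.74198796  78.25557641]
```

View pics/w6.png

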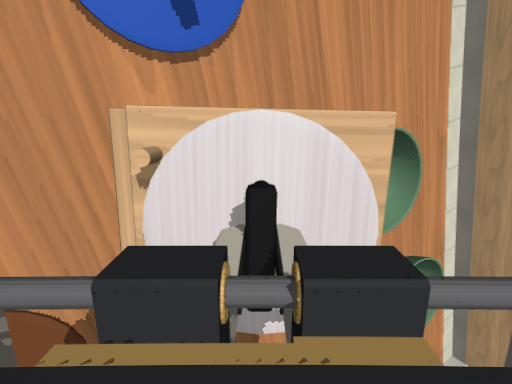

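The bar is gripped at 15.8 mm, and the lid edge spans u = 143 to 379 with its top at v = 110. I'll lift along the normal, level the lid, then measure where it sits in the hand.

move_arm(rows=[[[0,0,-0.005,0,0,0],[0,0,-0.01,0,0,0],[0,0,-0.015,0,0,0],[0,0,-0.02,0,0,0],[0,0,-0.02,0,0,0],[0,0,-0.02,0,0,0],[0,0,-0.02,0,0,0],[0,0,-0.02,0,0,0],[0,0,0,0,0,0],[0,0,0,0,0,0]]])

```text
t: 14.45
tool_pos: [0.4736, 0.2963, 0.2407]
eef_rot: [149.9, -0.8, 78.3]
ft_force: [0.7, 0.1, -4.3]
gripper_width: 0.0157
```

move_arm(rows=[[[0,0,0,3,0,0],[0,0,0,4,0,0],[0,0,0,4,0,0],[0,0,0,4,0,0],[0,0,0,4,0,0],[0,0,0,4,0,0],[0,0,0,4,0,0],[0,0,0,3,0,0],[0,0,0,0,0,0],[0,0,0,0,0,0],[0,0,0,0,0,0]]])

```text
t: 15.37
tool_pos: [0.4736, 0.2957, 0.239]
eef_rot: [180.0, -0.7, 78.3]
ft_force: [0.1, 1.4, -2.8]
gripper_width: 0.0157
```

```bash
python3 - <<'E'
from h import *
from scipy.optimize import least_squares
np.set_printoptions(precision=4,suppress=True)
c=cap('wrist','w7.png');p,q=pose();print(p,q.as_euler('xyz',degrees=True),bot.get_obs()['gripper_width'])
h=c['hsv'];m=((h[...,1]<45)&(h[...,2]>110)).astype(np.uint8);m[238:]=0
m=cv2.morphologyEx(m,cv2.MORPH_OPEN,np.ones((3,3)))
n,l,st,ce=cv2.connectedComponentsWithStats(m);i=l[150,260];print(i,st[i])
E=[]
for v in range(st[i][1]+1,225,4):
    u=np.where(l[v]==i)[0];E+=[[u.min()-.5,v],[u.max()+.5,v]]
for u in range(200,322,6):
    v=np.where(l[:,u]==i)[0];E.append([u,v.min()-.5])
o,d=ray(c,E);o=q.inv().apply(o-p);d=q.inv().apply(d)
def f(x):
    P=o+d*((x[2]-o[2])/d[:,2])[:,None];return np.hypot(P[:,0]-x[0],P[:,1]-x[1])-.074
r=least_squares(f,[0,0,.012],loss='soft_l1',f_scale=.001);print('lid centre in tool (plate top)',r.x,np.abs(r.fun).mean(),len(E))
# pot rim from top camera/wrist-free
t=cap('top','t7.png')
cv2.imwrite('pics/m7.png',np.hstack([c['bgr'][:,:],cv2.resize(t['bgr'][170:260,245:345],None,fx=2.88,fy=4.2667)[:, :288]]))
E
```

```text
[0.4734 0.2959 0.2393] [179.9632  -0.7021  78.2786] 0.01574831189183893
1 [  143   109   236   129 22796]
lid centre in tool (plate top) [-0.0004  0.0011  0.0119] 0.00016319364069943614 79
```

View pics/m7.png

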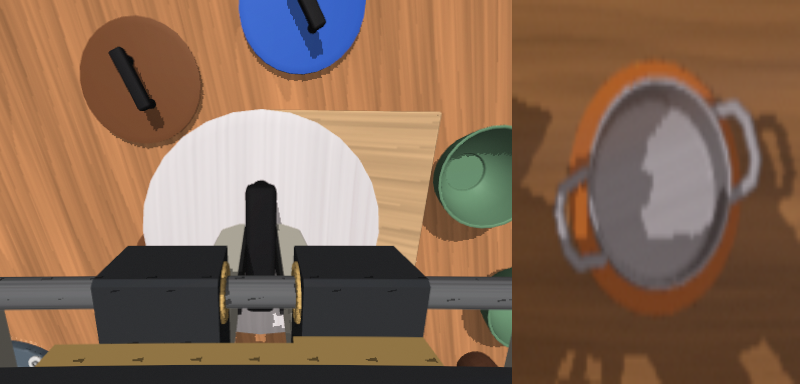

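```bash
python3 - <<'E'
from h import *
from scipy.optimize import least_squares
np.set_printoptions(precision=4,suppress=True)
def fit(c,im,E,z,r0,x0):
    P=onz(c,E,z)
    r=least_squares(lambda x:np.hypot(P[:,0]-x[0],P[:,1]-x[1])-r0,x0,loss='soft_l1',f_scale=.001)
    return r.x,np.median(np.abs(r.fun)),len(E)
c=cap('wrist');p,q=pose()
Rct=c['R']@q.as_matrix(); tct=c['R']@p+c['t']   # cam<-tool
def edges(im,cu,cv,r0,r1,smax):
    S=cv2.cvtColor(im,cv2.COLOR_BGR2HSV)[...,1].astype(float);E=[]
    for a in np.radians(np.arange(0,360,4)):
        rr=np.arange(r0,r1,.25)
        s=cv2.remap(S.astype(np.float32),(cu+rr*np.cos(a)).astype(np.float32)[None],(cv+rr*np.sin(a)).astype(np.float32)[None],cv2.INTER_LINEAR)[0]
        k=np.where(s>smax)[0]
        if len(k) and k[0]>0:E.append([cu+rr[k[0]]*np.cos(a),cv+rr[k[0]]*np.sin(a)])
    return np.array(E)
for f,pp,rpy,cu,cv_,r0,r1 in(('w1.png',[.55014,-.01602,.21845],[180,-.045,164],254,176,50,85),('w2.png',[.5501,-.0167,.1967],[180,-.1,164],254,180,55,90)):
    T=R.from_euler('xyz',rpy,degrees=True).as_matrix();C=dict(c);C['R']=Rct@T.T;C['t']=tct-C['R']@np.array(pp)
    im=cv2.imread('pics/'+f);E=edges(im,cu,cv_,r0,r1,90);E=E[E[:,1]<238]
    print(f,fit(C,im,E,.083,.07,[.5424,-.0205]))
    print(' handles',[ (lambda h:(h.mean(0)[:2],np.degrees(np.arctan2(*(h[0]-h[1])[:2][::-1]))-90))(onz(C,u,.064)) for u in([[338,133],[174,212]],)] if f=='w1.png' else '')
t=cap('top');u,v=proj(t,[[.5424,-.0205,.083]])[0];print(u,v)
E=edges(t['bgr'],u,v,20,34,90);print('top',fit(t,None,E,.083,.07,[.5424,-.0205]))
hh=t['hsv'];m=((hh[...,0]<14)&(hh[...,1]>200)&(hh[...,2]>120)).astype(np.uint8);m[:180]=0;m[245:]=0;m[:,:255]=0;m[:,335:]=0
print(onz(t,[[np.argwhere(m)[:,1].mean(),np.argwhere(m)[:,0].mean()]],.008),m.sum())
E
```

```text
w1.png (array([ 0.544 , -0.0206]), np.float64(0.00017418226509757773), 66)
 handles [(array([ 0.5392, -0.02  ]), np.float64(9.908005343568576))]
w2.png (array([ 0.544 , -0.0209]), np.float64(0.00014455568682653075), 63)
 handles 
295.90204754021835 213.13051955141023
top (array([ 0.5448, -0.02  ]), np.float64(0.00056002116481043), 90)
[[0.529  0.0494 0.008 ]] 1
```

```bash
python3 - <<'E'
from h import *
np.set_printoptions(precision=4,suppress=True)
def hand(c,im,ctr,vmax):
    S=cv2.cvtColor(im,cv2.COLOR_BGR2HSV)
    uv=np.argwhere((S[...,1]<80)&(S[...,2]>90))[:,::-1];uv=uv[uv[:,1]<vmax]
    P=onz(c,uv.astype(float),.064)[:,:2]-ctr;r=np.hypot(*P.T);k=(r>.082)&(r<.1);a=np.degrees(np.arctan2(P[k,1],P[k,0]))
    for lo in(60,-120):
        s=a[(a>lo)&(a<lo+90)];print(len(s),s.min() if len(s) else 0,np.median(s) if len(s) else 0,s.max() if len(s) else 0)
c=cap('wrist');p,q=pose();Rct=c['R']@q.as_matrix(); tct=c['R']@p+c['t']
T=R.from_euler('xyz',[180,-.045,164],degrees=True).as_matrix();C=dict(c);C['R']=Rct@T.T;C['t']=tct-C['R']@np.array([.55014,-.01602,.21845])
hand(C,cv2.imread('pics/w1.png'),[.544,-.0207],238)
t=cap('top');hand(t,t['bgr'],[.5445,-.0205],999)
Tg=R.from_euler('xyz',[180,-.7,106],degrees=True)
cen=Tg.apply([-.0004,.0008,0]);cen[2]=0
to(np.array([.544,-.0207,.22])-cen);print(np.array([.544,-.0207,.22])-cen)
E
```

```text
632 84.83408740572555 109.72014015278941 132.12983860244051
504 -95.3228633584265 -74.40383694338614 -50.626630218882774
74 86.52760048366893 107.50268019053985 130.8269523982384
98 -93.03912833245525 -70.92686202773135 -48.311020951864556
tool shift [-0.2962  0.1323  0.0161] turn [0. 0. 0.] per row [-0.2962  0.1323  0.0161] [0. 0. 0.]
[ 0.5431 -0.0205  0.22  ]
```

The pot is at (0.544, -0.0207) and its handle line is at about 108°, so the lid needs a yaw turn of about 29.7°.

move_arm(rows=[[[-0.0247,0.011,0,0,0,0],[-0.0247,0.011,0,0,0,0],[-0.0247,0.011,0,0,0,0],[-0.0247,0.011,0,0,0,0],[-0.0247,0.011,0,0,0,0],[-0.0247,0.011,0,0,0,0],[-0.0247,0.011,0,0,0,0],[-0.0247,0.011,0,0,0,0],[-0.0247,0.011,0,0,0,0],[-0.0247,0.011,0,0,0,0],[-0.0247,0.011,0,0,0,0],[-0.0247,0.011,0,0,0,0]]])

```text
t: 16.67
tool_pos: [0.5429, -0.0223, 0.2362]
eef_rot: [180.0, -0.7, 78.3]
ft_force: [0.8, 0.1, -3.5]
gripper_width: 0.0157
```

move_arm(rows=[[[0,0,0,0,0,-4.95],[0,0,0,0,0,-4.95],[0,0,0,0,0,-4.95],[0,0,0,0,0,-4.95],[0,0,0,0,0,-4.95],[0,0,0,0,0,-4.95],[0,0,0.02,0,0,0],[0,0,0.02,0,0,0],[0,0,0.02,0,0,0],[0,0,0.02,0,0,0],[0,0,0,0,0,0],[0,0,0,0,0,0]]])

```text
t: 17.67
tool_pos: [0.5427, -0.0199, 0.1559]
eef_rot: [179.7, -0.7, 108.0]
ft_force: [0.7, -0.7, -2.3]
gripper_width: 0.0156
```

```bash
python3 - <<'E'
from h import *
from scipy.optimize import least_squares
np.set_printoptions(precision=4,suppress=True)
c=cap('wrist');p,q=pose();print(p,q.as_euler('xyz',degrees=True))
h=c['hsv'];S=h[...,1]
E=[]
cu,cv_=261,228
for a in np.radians(np.arange(182,359,3)):
    rr=np.arange(90,135,.25);u=cu+rr*np.cos(a);v=cv_+rr*np.sin(a)
    s=cv2.remap(S.astype(np.float32),u.astype(np.float32)[None],v.astype(np.float32)[None],cv2.INTER_LINEAR)[0]
    k=np.where(s>50)[0]
    if len(k) and k[0]>0:E.append([u[k[0]],v[k[0]]])
o,d=ray(c,E);o=q.inv().apply(o-p);d=q.inv().apply(d)
def f(x):
    P=o+d*((x[2]-o[2])/d[:,2])[:,None];return np.hypot(P[:,0]-x[0],P[:,1]-x[1])-.074
r=least_squares(f,[0,0,.012],loss='soft_l1',f_scale=.001);print(r.x,np.median(np.abs(r.fun)),len(E))
L=p+q.apply(r.x);print('lid',L)
to(p+[.544-L[0],-.0207-L[1],-(p[2]-.108)])
E
```

```text
[ 0.5434 -0.02    0.1569] [179.5958  -0.6321 107.9818]
[-0.0003  0.      0.0124] 0.00010914226393905768 57
lid [ 0.5436 -0.0201  0.1445]
tool shift [-0.0012 -0.0001  0.0489] turn [0. 0. 0.] per row [-0.0012 -0.0001  0.0489] [0. 0. 0.]
```

move_arm(rows=[[[-0.0005,0,0.015,0,0,0],[0,0,0.015,0,0,0],[0,0,0.01,0,0,0],[0,0,0.005,0,0,0],[0,0,0.003,0,0,0],[0,0,0.002,0,0,0],[0,0,0.002,0,0,0],[0,0,0,0,0,0],[0,0,0,0,0,0]]])

```text
t: 18.47
tool_pos: [0.5435, -0.0199, 0.1043]
eef_rot: [179.6, -0.6, 108.0]
ft_force: [-0.4, 0.6, -2.2]
gripper_width: 0.0157
```

move_arm(rows=[[[0,0,0.0015,0,0,0],[0,0,0.0015,0,0,0],[0,0,0.001,0,0,0],[0,0,0,0,0,0]]])

```text
t: 18.8
tool_pos: [0.5433, -0.0199, 0.0999]
eef_rot: [179.6, -0.6, 108.0]
ft_force: [0.3, -0.8, -2.8]
gripper_width: 0.0156
```

move_arm(rows=[[[0,0,0.001,0,0,0],[0,0,0,0,0,0],[0,0,0,0,0,0]]])

```text
t: 19.05
tool_pos: [0.5434, -0.0198, 0.099]
eef_rot: [179.6, -0.6, 108.0]
ft_force: [1.3, -0.9, -3.1]
gripper_width: 0.0156
```

move_arm(rows=[[[0,0,0.0008,0,0,0],[0,0,0,0,0,0],[0,0,0,0,0,0]]])

```text
t: 19.3
tool_pos: [0.5435, -0.0199, 0.0983]
eef_rot: [179.6, -0.6, 108.0]
ft_force: [1.5, -4.0, -1.7]
gripper_width: 0.0156
```

move_arm(rows=[[[0,0,0.0007,0,0,0],[0,0,0,0,0,0],[0,0,0,0,0,0]]])

```text
t: 19.55
tool_pos: [0.5437, -0.0199, 0.0978]
eef_rot: [179.6, -0.6, 108.0]
ft_force: [1.4, -3.1, 2.2]
gripper_width: 0.0158
```

Contact is about 5 N at the expected seating height. I'll release and lift.

move_arm(rows=[[[0,0,0,0,0,0],[0,0,0,0,0,0],[0,0,0,0,0,0],[0,0,0,0,0,0],[0,0,0,0,0,0],[0,0,0,0,0,0]]], hand=0.5)

```text
t: 20.05
tool_pos: [0.5432, -0.0196, 0.0974]
eef_rot: [179.6, -0.7, 108.0]
ft_force: [-1.0, 0.1, -0.1]
gripper_width: 0.0456
```

move_arm(rows=[[[0,0,-0.005,0,0,0],[0,0,-0.01,0,0,0],[0,0,-0.02,0,0,0],[0,0,-0.03,0,0,0],[0,0,-0.03,0,0,0],[0,0,-0.03,0,0,0],[0,0,-0.02,0,0,0],[0,0,0,0,0,0],[0,0,0,0,0,0],[0,0,0,0,0,0]]])

```text
t: 20.88
tool_pos: [0.5425, -0.0216, 0.242]
eef_rot: [179.7, -0.7, 108.0]
ft_force: [-0.0, -0.6, -0.6]
gripper_width: 0.0466
```

```bash
python3 - <<'E'
from h import *
from scipy.optimize import least_squares
np.set_printoptions(precision=4,suppress=True)
c=cap('wrist','w9.png');s=cap('scene');p,q=pose();print(p)
u0=proj(c,[[.544,-.0207,.087]])[0];S=c['hsv'][...,1].astype(np.float32);E=[]
for a in np.radians(np.arange(180,360,3)):
    rr=np.arange(40,110,.25);u=u0[0]+rr*np.cos(a);v=u0[1]+rr*np.sin(a)
    x=cv2.remap(S,u.astype(np.float32)[None],v.astype(np.float32)[None],cv2.INTER_LINEAR)[0];k=np.where(x>60)[0]
    if len(k) and k[0]>0:E.append([u[k[0]],v[k[0]]])
P=onz(c,E,.087)
for r0 in(.074,):
    r=least_squares(lambda x:np.hypot(P[:,0]-x[0],P[:,1]-x[1])-x[2],[.544,-.02,.074],loss='soft_l1',f_scale=.001);print('lid',r.x,np.median(abs(r.fun)),len(E))
cv2.imwrite('pics/m9.png',np.hstack([cv2.resize(c['bgr'][:300,90:430],(420,371)),cv2.resize(s['bgr'][150:235,190:280],(371,371),interpolation=cv2.INTER_CUBIC)]))
E
```

```text
[ 0.5424 -0.0215  0.2414]
lid [ 0.5441 -0.0197  0.0736] 0.00018701830290412946 60
```

View pics/m9.png

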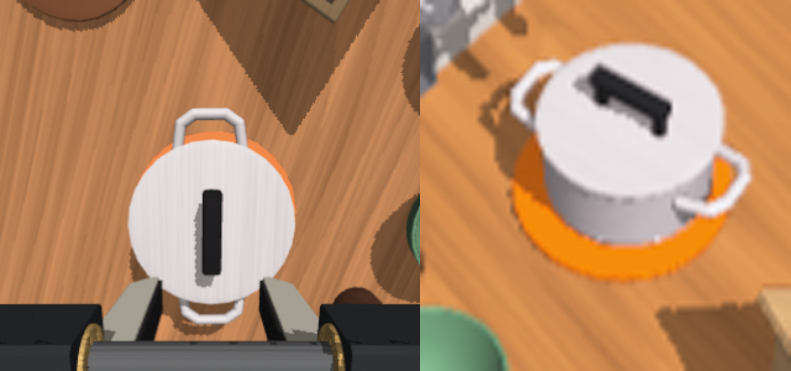

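The lid is seated and its bar lines up with both handles. The lid centre is (0.5441, -0.0197), within about 1 mm of the pot's. I'm handing in.

```bash
python3 -c "
from rig import bot
o=bot.get_obs();print(o['t'],o['ft_force'],abs(o['dq']).max());print(bot.job_done())"
```

```text
20.9833 [-0.36735083 -0.08734916 -0.78148487] 0.21177777619772084
the job is handed in; nothing more can be done
None
```

I did both parts and handed the job in at 21.0 s of the 62 s allowed; the system gave no verdict.

- **Spoon:** I took it off the pot and laid it in the pulled-out tray. The picture after release showed it flat, about mid-width, with room at both ends.
- **Lid:** I lifted it off the rest along the slope and levelled it. I then turned it about 30° to match the pot handles and lowered it until it touched the rim with about 5 N.
- **Last check of the lid:** The lid centre measured (0.5441, -0.0197) against (0.5440, -0.0207) for the pot, so about 1 mm off. The fitted radius was 73.6 mm against a true 74 mm, which fits the lid being fully down. By eye, the bar lines up with both handles.
- **Pot and other objects:** The pot looked upright on its trivet, and the gripper was clear of everything. I saw no sign of the bowls, mill or look-alike lids moving, but I did not measure them.

Two checks did not work cleanly:
- **Handle direction:** My first by-eye reading from the wrist picture gave 9.9°, against 18.3° from the top view. A pixel-mask measurement from both cameras settled it at about 18°.
- **Pot on the trivet:** My colour mask for the trivet's centre found almost no pixels, so I judged the pot's centring on it only by eye.

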